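# Snap the water trap into the bench air coupler

### The arm

A 6-joint arm with a two-finger parallel gripper is mounted at the origin on the work surface. World frame = base frame: x ahead of the robot, y to its left, z up, the work surface at z = 0. Lengths are in mm, angles in rad, forces in N, time in s.
With the tool pointing down it reaches from about 275 to 875 mm from the base axis. Payload 12.5 kg.
Tool frame: the origin (TCP) lies on the centre line of the jaws, within the pads' length; the fingertips stand 25 mm ahead of it and the grasp point (between the pads) lies 6 mm ahead of it; z points along the fingers, y is the line along which they close (so a half turn about z gives the same grasp; the last joint's range is limited). The gripper opens to 85 mm and grips with 20 to 120 N. Pads are 22 mm wide; open, the fingers measure 114 mm over their backs; the gripper's body (76 mm by 85 mm) begins 54 mm behind the grasp point. The pads swing forward as they close: fully open they stand 13 mm farther back than shut.
Start: joints at [-1.204, 0.351, 1.652, -0, 1.139, -0.085], TCP at [240.138, -494.791, 256.29] pointing down, gripper open.
Joint ranges: [-2.75, 2.75], [-0.79, 2.1], [0.01, 2.65], [-1.57, 4.71], [0.07, 3.14], [-2.87, 2.87]. Speed limits (rad/s): [2.22, 2.22, 2.79, 3.14, 3.14, 3.14].

### API

Orientations are given as a unit quaternion [x, y, z, w].
In Python, from rig import bot gives the robot as it stands.
- The arm moves only by the shell command python3 -m crank 'ROWS' [OPENING] [FORCE]. ROWS is a JSON object with one list for each field, all of the same length, 1 to 20, a row being the entries at one place: sx, sy, sz (the shift in mm), twist (a turn about the tool's z in rad); each row shifts and turns the commanded pose from where the row before left it, along the tool's axes as they then stand; what a row does not reach is not made up. A row lasts 1/10 s, in which the tool goes at most 50 mm and 0.15 rad, less where a joint would pass 70% of its speed; a pose out of reach is approached as far as the arm can. OPENING is the finger opening in mm, set as the command begins (- or left out keeps the last). The fingers move at their own pace and stop on an object; FORCE is the grip in N (left out, the last holds). Time passes only in rows, so rows that do not move let the fingers close. It prints the time, the measured TCP pose, the force, the opening and the grip force at its end. Input that does not fit is refused with a message, and nothing moves.
- bot.state(): the state, without advancing time (a new reading comes with each control period).
- bot.capture(name): name is "scene" or "top" or "wrist"; returns a dict with "color" (420x560x3 uint8, red, green, blue), "camera_matrix" (3x3 intrinsics, pixels), "k1" (the pictures are not rectified: a ray, as slopes to the right and down, at radius r is drawn at 1 + k1 r^2 times it, then the intrinsics apply), "rvec" (rotation vector, rad) and "tvec" (3), from world to camera coordinates, as OpenCV has them; the wrist camera has in their place "hand_eye" (4x4, takes a point from camera to tool coordinates, whose origin is the TCP and whose axes are the flange's). Camera axes: x right, y down, z forward; pixel columns grow to the right and rows downward; lengths in mm; the calibration is good to about 2 mm. A picture is of the moment at which its call begins: read the wrist's pose just before it. There is no depth.
- bot.job_done(): hands the job in; it is judged then, once.
The state is a dict: "clock": time; "qpos": joint angles; "qvel": joint speeds; "joint_torque": joint torques, N m; "tool_pos": TCP position; "eef_rot": TCP orientation; "force": force on the tool from outside, world axes, zero at the start; "ft_torque": the same for the moment, N m; "width": finger opening in mm; "grip_force": force on a finger pad.
Only numpy, scipy, OpenCV 4.12 (cv2) and the standard library are available. Lean on these libraries where they do the work, as an engineer would, in place of code of your own. Each camera call takes 0.05 s, during which the arm holds its last target. There are 200 camera calls.

### The job

Connect the amber water-trap filter to the bench air outlet at the airbrush station: pull the blue coupler sleeve back (down) until it catches and stays back by itself, then seat the filter's plug in the coupler, fully home, so that the sleeve springs forward and locks it. Feel your way and do not force the plug; let go at the end, and leave the blow nozzle, the paint jar and the ink bottle where they are.

Things in the scene. Friction and masses are not known exactly. Their poses are not given: they have to be found in the camera images.
- outlet: Bench air outlet, fixed: steel foot 110 x 96 x 6 mm, grey block 84 x 74 mm up to z 40 with a pressure gauge on its front (-x) and a blue cock on its +y side; on its threaded riser an upright brass quick coupler with a blue sleeve. Origin: underside, on the coupler's vertical axis. More than 40 N in all between the filter and the coupler is forcing.
- coupler_axis (a point): Point on the coupler's vertical axis 100 mm above the table, at the nominal height of its mouth. The coupler is screwed on its riser more or less far: its mouth, sleeve and all are up to 6 mm higher or lower than nominal, unknown; feel for it. Bore 15.4 mm wide, entered straight down, lead-in cone 4 mm deep and 21 mm wide at the rim; brass body 26 mm wide.
- sleeve (a joint): Slide of the blue sleeve on the coupler, m: 0 = forward (up); positive = pulled back (straight down, no turning) to its stop at 0.009. A spring (8 N at 0, 15 N at the stop) drives it forward. Pulled to 0.0075 or more with the coupler empty, an ejector rises in the bore, holds the six locking balls out, and the sleeve stays back at 0.0045 to 0.0065; let go before 0.006, it springs forward.
- filter: Loose water trap, 0.16 to 0.29 kg, upright in one hole of the wooden block: steel hexagon collar 25 mm wide from 0 to 9 mm, aluminium cap 34 mm wide from 14 to 28, amber bowl 32 mm wide to 66, aluminium cap to 82, brass thread 13 mm wide to 94; the plug hangs under the collar. Origin: on the axis at the collar's underside, z up the axis. Locked, it is 0 to 3 mm above the coupler's real mouth.
- plug_tip (a point): Flat end of the filter's steel plug, on the axis, 25.6 mm below filter; plug 14 mm wide. Sleeve forward: the balls stop it 10 mm in. Sleeve back: it meets the ejector 6 to 7 mm in and takes 3 to 15 N from there; 2 to 3 mm before the collar meets the rim, a hard stop, the balls drop into its groove, the push falls away and the sleeve springs forward. Let go before that, it is pushed out.
- sleeve_nominal (a point): Point on the coupler axis 92 mm above the table, about where to grip the blue sleeve from above, any yaw. The sleeve is a ribbed ring 33 mm wide and 30 mm long, forward with its top edge level with the coupler's mouth (nominally from 70 to 100 mm above the table, 6 mm up or down like the coupler), with a finger flange 38 mm wide on its lowest 5 mm.
- filter_grip (a point): Point on the filter's axis in the middle of the amber bowl, 50 mm above filter's origin: where to grip it, from above, any yaw.
- rack: Wooden block fixed to the table, 70 (x) x 150 (y) x 45 mm high. Fittings stand in its two holes on the y axis, 40 mm either side of the centre, 17.5 mm wide and 34 mm deep, with their collars on the top face: the filter in one, the blow nozzle in the other. Origin: centre of its underside.
- nozzle: Loose blow nozzle: red taper 62 mm high on a brass collar, with the same kind of plug, standing in the block's other hole. Leave it alone. Origin: on its axis at the collar's underside.
- paint_jar: Loose white paint jar with blue label and white cap, 48 mm wide, 62 mm high. Leave it alone. Origin: centre of its underside.
- ink_bottle: Loose amber ink bottle with black cap, 38 mm wide, 85 mm high. Leave it alone. Origin: centre of its underside.

How it is judged:
By the outcome, as a careful person would: the job done as asked, in the order asked, and still so for the second after the job is handed in, with the robot touching nothing.
It also fails if it takes over 72 s, if anything falls off the work surface, if the arm or the gripper's body presses on something with over 40 N, if the wrist force passes 120 N, or if a joint passes its speed limit or range.

## Working session

There is one attempt and no reset: what is moved stays moved. The work goes in short steps, Python scripts to look and compute and a shell command to move; the robot and the scene stay as the last step left them, time stands still between calls to the robot, and variables do not carry over. Pictures are saved under pics/ and viewed, at most 10 in all, crops included, and the job is handed in when it is done.

```bash
ls; mkdir -p pics
python3 - <<'E'
from rig import bot
import cv2,pickle
d={}
s=bot.state();print(s)
for n in("scene","top","wrist"):
    c=bot.capture(n);d[n]=c
    cv2.imwrite(f"pics/{n}0.png",c["color"][:,:,::-1])
    print(n,{k:v for k,v in c.items() if k!="color"})
d["state"]=s
pickle.dump(d,open("d0.pkl","wb"))
E
```

```text
pics
{'clock': 0.0, 'qpos': array([-1.20361663e+00,  3.51220252e-01,  1.65243803e+00,  5.05945345e-06,
        1.13908998e+00, -8.46059809e-02]), 'qvel': array([-0.00223904, -0.00245927, -0.00046787, -0.00057531, -0.00058289,
        0.00140694]), 'joint_torque': array([-2.81368839e-04, -5.06104875e+01, -2.91406578e+01, -1.48497638e-04,
        4.50961277e-03, -5.84410003e-06]), 'tool_pos': array([ 240.02600358, -494.52157661,  255.76185879]), 'eef_rot': array([ 9.74594595e-01,  2.23975539e-01, -7.90905484e-05, -5.72369286e-04]), 'force': array([ 0.28954619, -0.65190268,  0.06894122]), 'ft_torque': array([ 0.02459364, -0.00990515,  0.01050145]), 'grip_force': 0.0, 'width': 85.68477120430218}
scene {'camera_matrix': array([[504.61672264,   0.        , 271.44706902],
       [  0.        , 504.61672264, 210.84300823],
       [  0.        ,   0.        ,   1.        ]]), 'k1': -0.11410710863149943, 'rvec': array([ 1.44860138,  2.24538335, -0.76974745]), 'tvec': array([ 218.52278659, -330.64649865, 1244.50622822])}
top {'camera_matrix': array([[402.03177152,   0.        , 281.6429301 ],
       [  0.        , 402.03177152, 208.44300721],
       [  0.        ,   0.        ,   1.        ]]), 'k1': 0.004424134165051037, 'rvec': array([ 2.12556446, -2.10878422,  0.13682386]), 'tvec': array([ 36.67250032, 528.99441851, 797.9263408 ])}
wrist {'camera_matrix': array([[371.21510137,   0.        , 283.52946673],
       [  0.        , 371.21510137, 208.52730935],
       [  0.        ,   0.        ,   1.        ]]), 'k1': -0.05890752223337168, 'hand_eye': array([[-1.58789649e-04, -9.52675837e-01, -3.03988033e-01,
         7.81615004e+01],
       [ 9.99999889e-01, -2.85893832e-04,  3.73615082e-04,
        -5.72549180e-01],
       [-4.42842365e-04, -3.03987940e-01,  9.52675777e-01,
        -1.18321739e+02],
       [ 0.00000000e+00,  0.00000000e+00,  0.00000000e+00,
         1.00000000e+00]])}
```

View pics/scene0.png

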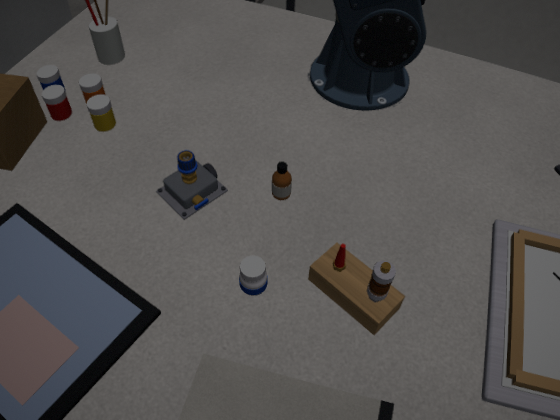

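View pics/top0.png

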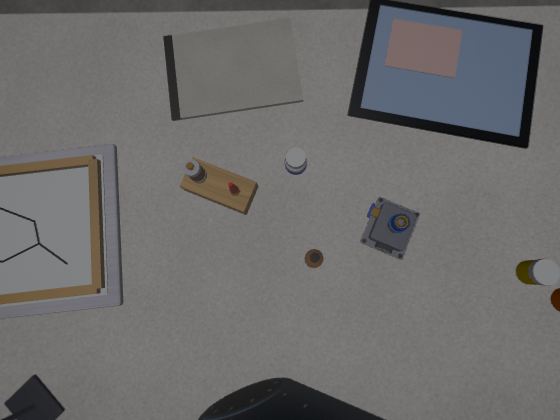

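The scene view shows the coupler mouth near (187,156) and the filter's thread top near (386,266). In the top view they are near (401,221) and (189,166). I'll zoom in on both.

```bash
cat > h.py <<'E'
import numpy as np,cv2
from scipy.spatial.transform import Rotation as R
def cam(c,s=None):
    "world->camera R,t"
    if "rvec" in c: return cv2.Rodrigues(np.array(c["rvec"]))[0],np.array(c["tvec"])
    T=np.eye(4);T[:3,:3]=R.from_quat(s["eef_rot"]).as_matrix();T[:3,3]=s["tool_pos"]
    M=np.linalg.inv(T@c["hand_eye"]);return M[:3,:3],M[:3,3]
def ray(c,uv,s=None):
    r,t=cam(c,s)
    n=cv2.undistortPoints(np.array([[uv]],float),c["camera_matrix"],np.array([c["k1"],0,0,0.]))[0,0]
    d=r.T@np.array([n[0],n[1],1]);return -r.T@t,d/np.linalg.norm(d)
def tri(*rays):
    A=sum(np.eye(3)-np.outer(d,d) for o,d in rays);b=sum((np.eye(3)-np.outer(d,d))@o for o,d in rays)
    p=np.linalg.solve(A,b);return p,[np.linalg.norm((np.eye(3)-np.outer(d,d))@(p-o)) for o,d in rays]
def proj(c,p,s=None):
    r,t=cam(c,s)
    return cv2.projectPoints(np.array([p],float),cv2.Rodrigues(r)[0],t,c["camera_matrix"],np.array([c["k1"],0,0,0.]))[0][0,0]
def crop(c,u,v,w=30,k=6):
    im=c["color"][v-w:v+w,u-w:u+w,::-1];return np.clip(cv2.resize(im,None,fx=k,fy=k,interpolation=cv2.INTER_CUBIC).astype(float)*1.6,0,255).astype(np.uint8)
E
python3 - <<'E'
import pickle;from h import *
d=pickle.load(open("d0.pkl","rb"));S,T=d["scene"],d["top"]
for n,a,b in(("mouth",(187,156),(401,221)),("thread",(386,266),(189,166)),("noztip",(342,245),(233,185)),("inkcap",(282,165),(314,257)),("jarcap",(253,262),(296,157))):
    print(n,*tri(ray(S,a),ray(T,b)))
a=np.hstack([crop(S,187,165,25,8),crop(T,398,222,25,8)]);b=np.hstack([crop(S,382,280,25,8),crop(T,195,170,25,8)])
cv2.imwrite("pics/z0.png",cv2.resize(np.vstack([a,b]),(600,600)))
E
```

```text
mouth [ 495.23250099 -189.79325239  103.79692886] [np.float64(0.7040672563855477), np.float64(0.7040672563855456)]
thread [595.17073151 215.48503512 135.77280939] [np.float64(0.4885974089972638), np.float64(0.48859740899727033)]
noztip [564.93307169 136.7865784  103.55248813] [np.float64(1.519423665960754), np.float64(1.5194236659607865)]
inkcap [426.54772793 -25.67154157  84.79984853] [np.float64(0.8441453046241082), np.float64(0.8441453046241169)]
jarcap [633.15381013  11.37913945  68.81777723] [np.float64(0.10511806543577103), np.float64(0.10511806543583074)]
```

View pics/z0.png

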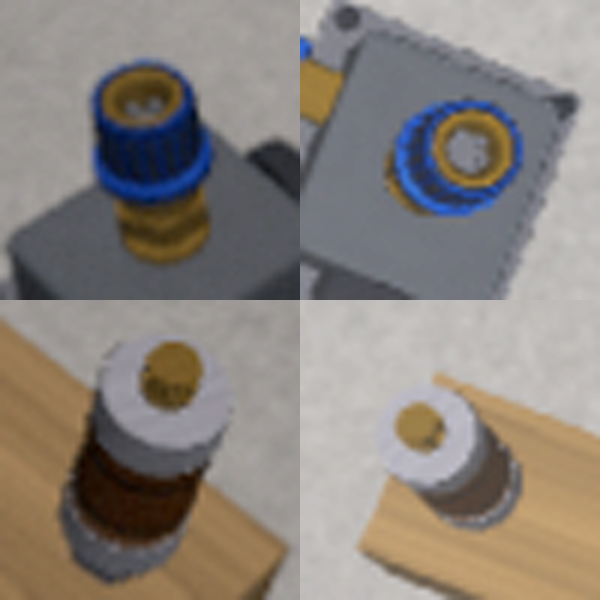

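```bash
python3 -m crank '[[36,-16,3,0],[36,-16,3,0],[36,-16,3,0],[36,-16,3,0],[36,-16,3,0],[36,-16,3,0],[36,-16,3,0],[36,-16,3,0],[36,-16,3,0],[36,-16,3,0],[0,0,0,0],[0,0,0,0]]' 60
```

```text
refused: ROWS must be an object with one list for each field. Nothing was moved.
```

I used the wrong layout. The manual says an object with one list for each field; once more.

```bash
python3 -m crank '{"sx":[36,36,36,36,36,36,36,36,36,36,0,0],"sy":[-16,-16,-16,-16,-16,-16,-16,-16,-16,-16,0,0],"sz":[3,3,3,3,3,3,3,3,3,3,0,0],"twist":[0,0,0,0,0,0,0,0,0,0,0,0]}' 60
cat > look.py <<'E'
import sys,pickle;from rig import bot;from h import *
def look(n):
    s=bot.state();c=bot.capture("wrist");pickle.dump((s,c),open(n+".pkl","wb"));return s,c
if __name__=="__main__":
    s,c=look(sys.argv[1]);print(s["tool_pos"],R.from_quat(s["eef_rot"]).as_matrix().round(4).tolist())
    cv2.imwrite(f"pics/{sys.argv[1]}.png",np.clip(c["color"][:,:,::-1]*1.5,0,255).astype(np.uint8))
E
python3 look.py w1
python3 -m crank '{"sx":[-40,0,0],"sy":[0,0,0],"sz":[0,0,0],"twist":[0,0,0]}'; python3 look.py w2
python3 - <<'E'
from h import *
a,b=[cv2.imread(f"pics/w{i}.png") for i in(1,2)]
cv2.imwrite("pics/w12.png",np.hstack([a[:,80:480],b[:,80:480]]))
E
```

```text
clock: 1.35
tool_pos: [494.2, -193.2, 226.0]
eef_rot: [0.974, 0.225, -0.0, -0.0]
force: [-0.0, -0.4, -1.7]
width: 59.7
grip_force: 0.0
[ 494.19960948 -193.1901283   225.96716605] [[0.8989, 0.4381, -0.0008], [0.4381, -0.8989, 0.0002], [-0.0006, -0.0005, -1.0]]
clock: 1.7
tool_pos: [457.4, -212.3, 226.6]
eef_rot: [0.975, 0.223, 0.0, 0.0]
force: [-0.4, -0.6, 0.5]
width: 59.9
grip_force: 0.0
[ 457.38930194 -212.28891516  226.60748265] [[0.9008, 0.4342, 0.0004], [0.4342, -0.9008, -0.0003], [0.0002, 0.0004, -1.0]]
```

View pics/w12.png

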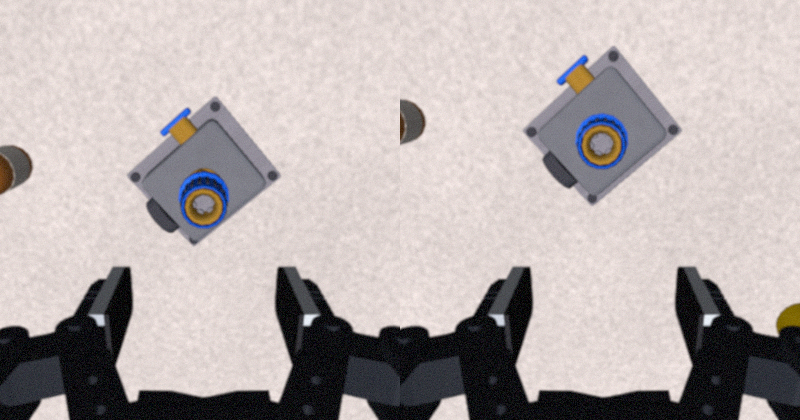

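The coupler's brass mouth ring is at about (283,207) in the first wrist view and (281,145) in the second. I'll refine those by segmentation.

```bash
cat > seg.py <<'E'
from h import *
def brass(c,u,v,w=40,lo=(10,110,60),hi=(28,255,255)):
    hsv=cv2.cvtColor(c["color"],cv2.COLOR_RGB2HSV);m=cv2.inRange(hsv,np.array(lo),np.array(hi))
    k=np.zeros_like(m);k[v-w:v+w,u-w:u+w]=m[v-w:v+w,u-w:u+w]
    cs=cv2.findContours(k,cv2.RETR_EXTERNAL,cv2.CHAIN_APPROX_NONE)[0]
    e=cv2.fitEllipse(max(cs,key=cv2.contourArea));return e
E
python3 - <<'E'
import pickle;from seg import *
rs=[]
for n,u,v in(("w1",283,207),("w2",281,145)):
    s,c=pickle.load(open(n+".pkl","rb"));e=brass(c,u,v,28);print(n,e);rs.append(ray(c,e[0],s))
d=pickle.load(open("d0.pkl","rb"))
print("wrist",*tri(*rs));a=[ray(d["scene"],(185.4,155.8)),ray(d["top"],(401.4,221.2))]
print("fixed",*tri(*a));print("all",*tri(*rs,*a))
p=tri(*rs)[0]
for o,dd in rs+a: print((o+dd*(100-o[2])/dd[2]).round(1))
print("filter",*tri(ray(d["scene"],(385.6,264.9)),ray(d["top"],(189.2,165.2))))
E
```

```text
w1 ((283.3069152832031, 206.40708923339844), (34.56768035888672, 36.05516815185547), 83.99164581298828)
w2 ((281.1651916503906, 144.78436279296875), (38.03439712524414, 38.28548049926758), 34.26763916015625)
wrist [ 496.88547231 -191.105929    105.28675213] [np.float64(0.010470790363817727), np.float64(0.010470790363755943)]
fixed [ 495.3862286  -191.86144809  103.18938746] [np.float64(0.4983090145273443), np.float64(0.49830901452727355)]
all [ 496.0427163  -191.46879837  103.5248513 ] [np.float64(0.35179419360480757), np.float64(0.6649652587774818), np.float64(0.6176888914240817), np.float64(0.8940390630455444)]
[ 495.4 -191.8  100. ]
[ 496.2 -191.4  100. ]
[ 492.9 -194.3  100. ]
[ 495.6 -192.2  100. ]
filter [595.81593107 214.33125097 139.05765636] [np.float64(0.4143721987237063), np.float64(0.4143721987238024)]
```

```bash
python3 -m crank '{"sx":[22,22,0,0,0,0,0,0],"sy":[-1,-1,0,0,0,0,0,0],"sz":[20,20,20,20,10,10,0,0],"twist":[0,0,0,0,0,0,0,0]}' 60; python3 -m crank '{"sx":[0,0,0,0],"sy":[0,0,0,0],"sz":[10,10,0,0],"twist":[0,0,0,0]}'
```

```text
clock: 2.55
tool_pos: [497.2, -190.4, 126.8]
eef_rot: [0.975, 0.224, 0.0, 0.0]
force: [0.3, 0.6, 0.3]
width: 59.9
grip_force: 0.0
clock: 2.95
tool_pos: [496.8, -190.1, 106.0]
eef_rot: [0.975, 0.224, -0.0, -0.0]
force: [0.8, 0.1, -0.4]
width: 59.8
grip_force: 0.0
```

```bash
python3 -m crank '{"sx":[-1,0,0,0,0,0,0,0],"sy":[1,0,0,0,0,0,0,0],"sz":[0,0,0,0,0,0,0,0],"twist":[0,0,0,0,0,0,0,0]}' 20 25; python3 -m crank '{"sx":[0,0],"sy":[0,0],"sz":[0,0],"twist":[0,0]}' 20 60;python3 look.py w3
```

```text
clock: 3.75
tool_pos: [496.6, -191.7, 106.7]
eef_rot: [0.975, 0.224, 0.0, 0.0]
force: [-2.3, -1.8, 5.6]
width: 32.8
grip_force: 25.2
clock: 3.95
tool_pos: [496.6, -191.7, 106.8]
eef_rot: [0.975, 0.224, 0.0, 0.0]
force: [-1.9, -2.2, 6.4]
width: 31.6
grip_force: 58.7
[ 496.61088164 -191.71354286  106.77322927] [[0.8996, 0.4367, 0.0006], [0.4367, -0.8996, -0.0005], [0.0003, 0.0008, -1.0]]
```

View pics/w3.png

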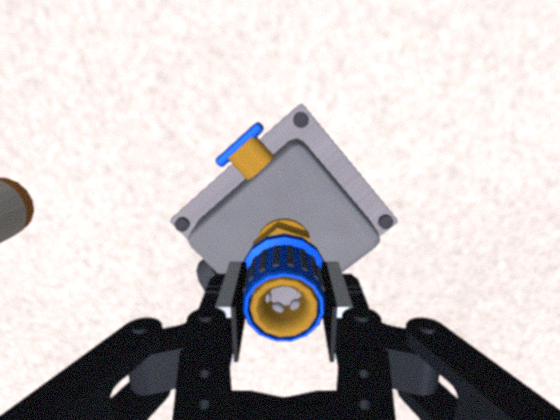

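The pads hold the sleeve evenly (width about 32). The mouth is at about (284,300) and the balls are visible in the bore. Pulling down.

```bash
python3 -m crank '{"sx":[0,0,0,0,0,0],"sy":[0,0,0,0,0,0],"sz":[1,1,1,1,1,0],"twist":[0,0,0,0,0,0]}'; python3 -m crank '{"sx":[0,0,0,0,0],"sy":[0,0,0,0,0],"sz":[1,1,1,0,0],"twist":[0,0,0,0,0]}'
```

```text
clock: 4.6
tool_pos: [496.6, -191.7, 101.7]
eef_rot: [0.975, 0.224, 0.0, 0.0]
force: [-1.3, -1.9, 4.9]
width: 31.5
grip_force: 59.0
clock: 5.1
tool_pos: [496.6, -191.7, 99.1]
eef_rot: [0.975, 0.224, 0.0, 0.0]
force: [-2.9, -0.6, 12.3]
width: 31.3
grip_force: 59.6
```

```bash
python3 -m crank '{"sx":[0,0,0,0],"sy":[0,0,0,0],"sz":[0.5,0.5,0,0],"twist":[0,0,0,0]}'; python3 -m crank '{"sx":[0,0,0,0],"sy":[0,0,0,0],"sz":[0.5,0.5,0,0],"twist":[0,0,0,0]}'; python3 look.py w4
```

```text
clock: 5.5
tool_pos: [496.6, -191.7, 98.3]
eef_rot: [0.975, 0.224, 0.0, 0.0]
force: [-4.4, -0.2, 14.6]
width: 31.5
grip_force: 59.7
clock: 5.9
tool_pos: [496.7, -191.8, 97.8]
eef_rot: [0.975, 0.224, 0.0, 0.0]
force: [-6.5, 0.6, 21.1]
width: 31.5
grip_force: 60.7
[ 496.72653008 -191.76000863   97.83720758] [[0.8996, 0.4367, 0.001], [0.4367, -0.8996, -0.0008], [0.0005, 0.0011, -1.0]]
```

View pics/w4.png

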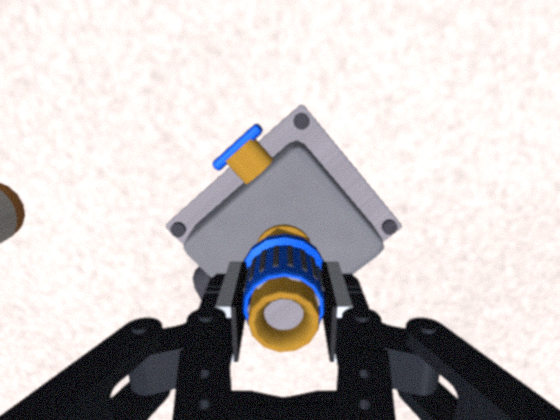

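The ejector now fills the bore as a grey disc at (285,315), the brass body stands clear of the sleeve, and the stop was felt at 9 mm. I'll ease up and release.

```bash
python3 -m crank '{"sx":[0,0,0,0,0],"sy":[0,0,0,0,0],"sz":[-1,-1,-1,0,0],"twist":[0,0,0,0,0]}'; python3 -m crank '{"sx":[0,0,0,0,0],"sy":[0,0,0,0,0],"sz":[0,0,0,0,0],"twist":[0,0,0,0,0]}' 55; python3 -m crank '{"sx":[0,0,0,0,-40,0,0],"sy":[0,0,0,0,0,0,0],"sz":[-15,-25,-35,-35,-15,0,0],"twist":[0,0,0,0,0,0,0]}';python3 look.py w5
```

```text
clock: 6.45
tool_pos: [496.7, -191.7, 100.2]
eef_rot: [0.975, 0.224, 0.0, 0.0]
force: [-4.1, -0.0, 12.2]
width: 31.5
grip_force: 59.6
clock: 6.95
tool_pos: [496.4, -191.4, 99.2]
eef_rot: [0.975, 0.224, -0.0, -0.0]
force: [-0.0, 0.3, 0.3]
width: 54.7
grip_force: 0.0
clock: 7.65
tool_pos: [460.3, -209.1, 224.5]
eef_rot: [0.975, 0.223, 0.0, 0.0]
force: [-0.3, -0.0, 0.6]
width: 55.2
grip_force: 0.0
[ 460.26255297 -209.14564393  224.52050432] [[0.9002, 0.4355, 0.0007], [0.4355, -0.9002, -0.0002], [0.0005, 0.0005, -1.0]]
```

View pics/w5.png

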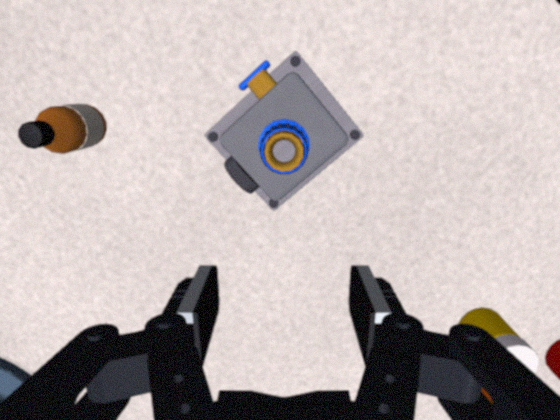

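Sleeve stays back and the ejector is up; mouth at (285,150). The coupler is latched, so I go on to the filter.

```bash
python3 -m crank '{"sx":[28,28,28,28,28,28,28,28,28,28,0,0],"sy":[-32,-32,-32,-32,-32,-32,-32,-32,-32,-32,0,0],"sz":[-3,-3,-3,-3,-3,-3,-3,-3,-3,-3,0,0],"twist":[0,0,0,0,0,0,0,0,0,0,0,0]}' 60; python3 look.py w6
python3 -m crank '{"sx":[-40,0,0],"sy":[0,0,0],"sz":[0,0,0],"twist":[0,0,0]}'; python3 look.py w7
python3 - <<'E'
from h import *
a,b=[cv2.imread(f"pics/w{i}.png") for i in(6,7)]
cv2.imwrite("pics/w67.png",np.hstack([a[:,80:480],b[:,80:480]]))
E
```

```text
clock: 8.9
tool_pos: [572.4, 202.4, 252.9]
eef_rot: [0.974, 0.225, -0.001, 0.0]
force: [0.1, -0.7, -0.8]
width: 59.9
grip_force: 0.0
[572.36442995 202.40145483 252.91317497] [[0.8987, 0.4385, -0.0019], [0.4385, -0.8987, -0.0006], [-0.0019, -0.0003, -1.0]]
clock: 9.25
tool_pos: [536.5, 182.8, 254.4]
eef_rot: [0.975, 0.223, 0.0, 0.0]
force: [0.9, 0.3, 0.2]
width: 60.4
grip_force: 0.0
[536.47260378 182.77449326 254.42334844] [[0.9003, 0.4353, 0.0001], [0.4353, -0.9003, 0.0], [0.0001, 0.0, -1.0]]
```

View pics/w67.png

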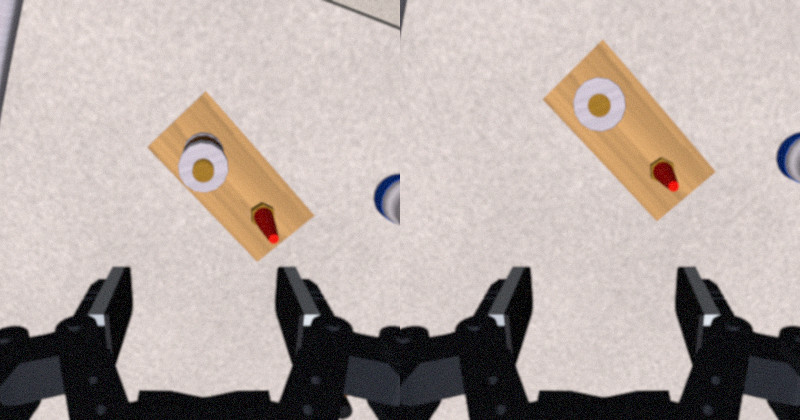

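The thread tops are at (283,170) and (279,104); the nozzle is about 80 mm off along the block.

Run:
```python
import pickle;from seg import *
from scipy.optimize import least_squares
rs=[]
for n,u,v in(("w6",283,170),("w7",279,105)):
    s,c=pickle.load(open(n+".pkl","rb"));e=brass(c,u,v,16);print(n,e);rs.append(ray(c,e[0],s))
d=pickle.load(open("d0.pkl","rb"))
a=[ray(d["scene"],(385.6,264.9)),ray(d["top"],(189.2,165.2))]
print("wrist",*tri(*rs));print("all",*tri(*rs,*a))
for o,dd in rs+a: print((o+dd*(139-o[2])/dd[2]).round(1))
s,c=pickle.load(open("w5.pkl","rb"));e=brass(c,285,150,24);print(e);o,dd=ray(c,e[0],s)
for z in(100,104):print((o+dd*(z-o[2])/dd[2]).round(1))
```

```text
w6 ((282.7060546875, 170.27479553222656), (19.678308486938477, 21.61566162109375), 178.32501220703125)
w7 ((278.85833740234375, 104.96197509765625), (20.518056869506836, 21.13652229309082), 0.2536061108112335)
wrist [597.86575928 216.08463404 136.77154816] [np.float64(0.07555517719159424), np.float64(0.07555517719155702)]
all [597.01616349 215.3169948  138.40461253] [np.float64(1.4380544422457873), np.float64(1.2123045993408506), np.float64(1.83871315707106), np.float64(1.1116755323021483)]
[598.3 216.2 139. ]
[597.9 216.2 139. ]
[595.9 213.9 139. ]
[595.7 214.8 139. ]
((283.52825927734375, 150.90577697753906), (37.572898864746094, 38.13762283325195), 4.7408671379089355)
[ 496.4 -191.2  100. ]
[ 497.  -190.9  104. ]
```

```bash
python3 -m crank '{"sx":[23,23,23,0,0,0,0,0,0,0,0],"sy":[-1,-1,-1,0,0,0,0,0,0,0,0],"sz":[20,20,20,0,0,20,20,20,15,0,0],"twist":[0,0,0,0,0,0,0,0,0,0,0]}' 60
```

```text
clock: 10.4
tool_pos: [597.8, 216.6, 120.3]
eef_rot: [0.975, 0.224, 0.001, -0.0]
force: [0.5, -0.1, 0.1]
width: 59.9
grip_force: 0.0
```

```bash
python3 -m crank '{"sx":[0,0,0,0],"sy":[0.5,0,0,0],"sz":[10,9,0,0],"twist":[0,0,0,0]}'; python3 -m crank '{"sx":[0,0,0,0,0,0,0],"sy":[0,0,0,0,0,0,0],"sz":[0,0,0,0,0,0,0],"twist":[0,0,0,0,0,0,0]}' 20 25;python3 -m crank '{"sx":[0,0],"sy":[0,0],"sz":[0,0],"twist":[0,0]}' 20 60
```

```text
clock: 10.8
tool_pos: [597.6, 216.1, 100.1]
eef_rot: [0.975, 0.224, -0.0, 0.0]
force: [0.2, 0.2, 0.6]
width: 59.9
grip_force: 0.0
clock: 11.5
tool_pos: [597.9, 216.1, 100.7]
eef_rot: [0.975, 0.224, 0.0, -0.0]
force: [0.3, -0.1, 5.5]
width: 32.1
grip_force: 24.3
clock: 11.7
tool_pos: [598.0, 216.0, 100.7]
eef_rot: [0.975, 0.224, 0.0, 0.0]
force: [0.2, -1.3, 6.1]
width: 31.0
grip_force: 58.7
```

```bash
python3 -m crank '{"sx":[0,0,0,0,0,0,0,0,0,0],"sy":[0,0,0,0,0,0,0,0,0,0],"sz":[-3,-7,-15,-20,-25,-25,-25,-10,0,0],"twist":[0,0,0,0,0,0,0,0,0,0]}'; python3 -m crank '{"sx":[-14,-27,-27,-27,-27,-27,-27,-27,-27,-27,-13,0,0,0],"sy":[16,32,32,32,32,32,32,32,32,32,19,0,0,0],"sz":[0,0,0,0,0,0,0,0,0,0,0,0,0,0],"twist":[0,0,0,0,0,0,0,0,0,0,0,0,0,0]}'; python3 look.py w8
```

```text
clock: 12.7
tool_pos: [597.2, 216.0, 229.4]
eef_rot: [0.975, 0.224, -0.001, 0.0]
force: [-0.2, -0.2, -3.2]
width: 31.2
grip_force: 59.4
clock: 14.1
tool_pos: [495.7, -191.4, 229.6]
eef_rot: [0.975, 0.224, -0.0, -0.0]
force: [0.7, 0.8, -2.1]
width: 31.1
grip_force: 59.7
[ 495.66376701 -191.43018908  229.6224506 ] [[0.8994, 0.4372, -0.0011], [0.4372, -0.8994, 0.0008], [-0.0007, -0.0012, -1.0]]
```

View pics/w8.png

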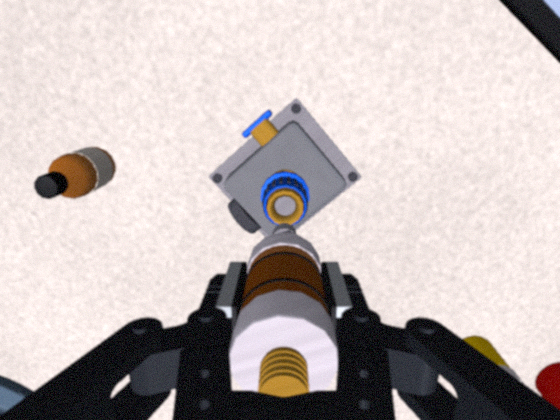

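The filter hangs straight with its plug at (285,230), and the coupler is still latched with the ejector disc at (286,206). Descending to just above the mouth.

```bash
python3 -m crank '{"sx":[0.7,0,0,0,0,0],"sy":[0.4,0,0,0,0,0],"sz":[15,10,5,0,0,0],"twist":[0,0,0,0,0,0]}'; python3 -m crank '{"sx":[0,0,0,0,0,0],"sy":[0,0,0,0,0,0],"sz":[2,2,2,2,0,0],"twist":[0,0,0,0,0,0]}'; python3 -m crank '{"sx":[0,0,0,0],"sy":[0,0,0,0],"sz":[2,2,0,0],"twist":[0,0,0,0]}'
```

```text
clock: 14.75
tool_pos: [496.8, -192.5, 200.7]
eef_rot: [0.975, 0.224, 0.0, 0.0]
force: [0.1, 0.0, -2.5]
width: 31.2
grip_force: 59.7
clock: 15.35
tool_pos: [496.5, -192.4, 192.2]
eef_rot: [0.975, 0.224, -0.0, -0.0]
force: [-0.1, 0.1, -1.4]
width: 31.3
grip_force: 59.7
clock: 15.75
tool_pos: [496.5, -192.4, 188.2]
eef_rot: [0.975, 0.224, -0.0, -0.0]
force: [-0.1, 0.4, -2.6]
width: 31.1
grip_force: 59.7
```

```bash
python3 -m crank '{"sx":[0.4,0,0,0,0,0],"sy":[-0.7,0,0,0,0,0],"sz":[1,1,1,1,0,0],"twist":[0,0,0,0,0,0]}'; python3 -m crank '{"sx":[0,0,0,0],"sy":[0,0,0,0],"sz":[1,1,0,0],"twist":[0,0,0,0]}';python3 -m crank '{"sx":[0,0,0,0],"sy":[0,0,0,0],"sz":[1,1,0,0],"twist":[0,0,0,0]}'
```

```text
clock: 16.35
tool_pos: [496.6, -191.6, 184.3]
eef_rot: [0.975, 0.224, -0.0, -0.0]
force: [0.1, -0.3, -2.2]
width: 31.6
grip_force: 59.7
clock: 16.75
tool_pos: [496.6, -191.6, 182.3]
eef_rot: [0.975, 0.224, -0.0, -0.0]
force: [-0.2, -0.0, -1.9]
width: 31.3
grip_force: 59.7
clock: 17.15
tool_pos: [496.6, -191.6, 180.2]
eef_rot: [0.975, 0.224, -0.0, -0.0]
force: [-0.3, 0.3, -0.6]
width: 31.2
grip_force: 59.7
```

```bash
python3 -m crank '{"sx":[0,0,0,0],"sy":[0,0,0,0],"sz":[1,1,0,0],"twist":[0,0,0,0]}'; python3 -m crank '{"sx":[0,0,0,0],"sy":[0,0,0,0],"sz":[1,1,0,0],"twist":[0,0,0,0]}'
```

```text
clock: 17.55
tool_pos: [496.6, -191.6, 178.2]
eef_rot: [0.975, 0.224, -0.0, -0.0]
force: [0.4, 0.8, -2.3]
width: 31.4
grip_force: 59.7
clock: 17.95
tool_pos: [496.7, -191.6, 176.3]
eef_rot: [0.975, 0.224, 0.0, 0.0]
force: [-0.6, 0.4, -0.4]
width: 31.1
grip_force: 59.8
```

```bash
python3 -m crank '{"sx":[0,0,0,0],"sy":[0,0,0,0],"sz":[1,1,0,0],"twist":[0,0,0,0]}'; python3 -m crank '{"sx":[0,0,0,0],"sy":[0,0,0,0],"sz":[1,1,0,0],"twist":[0,0,0,0]}'; python3 -m crank '{"sx":[0,0,0,0],"sy":[0,0,0,0],"sz":[1,1,0,0],"twist":[0,0,0,0]}'
```

```text
clock: 18.35
tool_pos: [496.6, -191.7, 174.1]
eef_rot: [0.975, 0.224, 0.0, 0.0]
force: [-0.2, 0.6, -0.6]
width: 31.1
grip_force: 59.7
clock: 18.75
tool_pos: [496.6, -191.6, 172.1]
eef_rot: [0.975, 0.224, -0.0, -0.0]
force: [0.5, -0.6, -0.2]
width: 31.4
grip_force: 59.8
clock: 19.15
tool_pos: [496.5, -191.6, 170.1]
eef_rot: [0.975, 0.224, -0.0, -0.0]
force: [-0.5, -0.0, -0.5]
width: 31.1
grip_force: 59.9
```

```bash
python3 -m crank '{"sx":[0,0,0,0],"sy":[0,0,0,0],"sz":[1,1,0,0],"twist":[0,0,0,0]}'; python3 -m crank '{"sx":[0,0,0,0],"sy":[0,0,0,0],"sz":[1,1,0,0],"twist":[0,0,0,0]}'
```

```text
clock: 19.55
tool_pos: [496.6, -191.6, 168.1]
eef_rot: [0.975, 0.224, -0.0, -0.0]
force: [-0.0, 1.0, 1.5]
width: 31.2
grip_force: 59.9
clock: 19.95
tool_pos: [496.6, -191.6, 166.2]
eef_rot: [0.975, 0.224, -0.0, -0.0]
force: [0.5, 0.6, 0.8]
width: 31.1
grip_force: 59.9
```

```bash
python3 -m crank '{"sx":[0,0,0,0],"sy":[0,0,0,0],"sz":[1,1,0,0],"twist":[0,0,0,0]}'; python3 -m crank '{"sx":[0,0,0],"sy":[0,0,0],"sz":[1,0,0],"twist":[0,0,0]}';  python3 -m crank '{"sx":[0,0,0],"sy":[0,0,0],"sz":[1,0,0],"twist":[0,0,0]}'
```

```text
clock: 20.35
tool_pos: [496.6, -191.6, 164.2]
eef_rot: [0.975, 0.224, -0.0, -0.0]
force: [-0.2, 0.5, 1.2]
width: 31.4
grip_force: 60.0
clock: 20.65
tool_pos: [496.6, -191.6, 163.2]
eef_rot: [0.975, 0.224, -0.0, -0.0]
force: [-0.0, -0.1, 1.3]
width: 31.3
grip_force: 60.0
clock: 20.95
tool_pos: [496.5, -191.6, 162.1]
eef_rot: [0.975, 0.224, -0.0, -0.0]
force: [-0.2, 0.3, -0.1]
width: 31.5
grip_force: 59.8
```

```bash
for i in 1 2 3; do python3 -m crank '{"sx":[0,0,0],"sy":[0,0,0],"sz":[0.6,0,0],"twist":[0,0,0]}' | grep -E "tool_pos|force"; done
```

```text
tool_pos: [496.5, -191.6, 161.3]
force: [0.8, -0.5, -3.0]
grip_force: 59.7
tool_pos: [496.5, -191.6, 161.0]
force: [1.0, 0.1, -2.4]
grip_force: 59.8
tool_pos: [496.6, -191.6, 160.6]
force: [-0.2, 0.9, 0.2]
grip_force: 59.9
```

The push fell away at about 161.5. I'll go on gently to the rim.

```bash
for i in 1 2; do python3 -m crank '{"sx":[0,0,0],"sy":[0,0,0],"sz":[0.6,0,0],"twist":[0,0,0]}' | grep -E "tool_pos|force:"; done; python3 look.py w9
python3 - <<'E'
from h import *
a=cv2.imread("pics/w9.png")[150:330,180:390];cv2.imwrite("pics/w9z.png",cv2.resize(a,None,fx=3,fy=3,interpolation=cv2.INTER_CUBIC))
E
```

```text
tool_pos: [496.7, -191.6, 160.1]
force: [-0.9, 1.6, 4.1]
grip_force: 60.0
tool_pos: [496.7, -191.6, 159.4]
force: [-1.1, 1.4, 4.4]
grip_force: 60.1
[ 496.65388424 -191.6067786   159.35052893] [[0.8997, 0.4366, 0.0001], [0.4366, -0.8997, -0.0], [0.0001, 0.0001, -1.0]]
```

View pics/w9z.png

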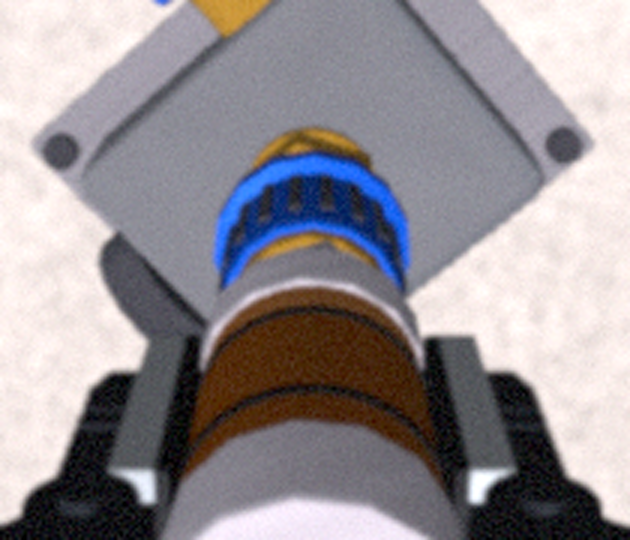

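The plug is in, with the collar hidden behind the lower cap. The blue ring spans about y 200–228 of the full frame. I'll compute the sleeve height from the blue edges in frames w3 (forward), w4 (back), w5 (latched) and now.

```bash
python3 - <<'E'
import pickle;from h import *
ax=np.array([496.5,-191.5])
for n in("w1","w3","w4","w5","w8","w9"):
    s,c=pickle.load(open(n+".pkl","rb"));x=R.from_quat(s["eef_rot"]).as_matrix()[:2,0]
    u=int(round(proj(c,[*ax,80],s)[0]));vc=proj(c,[*ax,80],s)[1]
    hsv=cv2.cvtColor(c["color"],cv2.COLOR_RGB2HSV)
    m=cv2.inRange(hsv,np.array([100,140,40]),np.array([128,255,255]))[:,u-2:u+3].mean(1)>127
    v=np.where(m)[0];v=v[abs(v-vc)<75]
    f=lambda r,z:proj(c,[*(ax+r*x),z],s)[1]
    zs=np.arange(50,120,.1)
    inv=lambda r,vv:zs[np.argmin([abs(f(r,z)-vv) for z in zs])]
    runs=np.split(v,np.where(np.diff(v)>3)[0]+1)
    print(n,u,[(int(q[0]),int(q[-1])) for q in runs],"flange far z",inv(19,v[0]-.0).round(1),"top rim far inner z (r13)",[inv(13,q[-1]+.5).round(1) for q in runs])
E
python3 - <<'E'
from rig import bot
print(bot.state()["force"],bot.state()["clock"])
E
```

```text
w1 284 [(172, 187), (226, 227)] flange far z 81.2 top rim far inner z (r13) [np.float64(102.7), np.float64(119.9)]
w3 284 [(235, 276), (338, 340)] flange far z 77.0 top rim far inner z (r13) [np.float64(103.0), np.float64(119.9)]
w4 284 [(235, 276)] flange far z 67.8 top rim far inner z (r13) [np.float64(93.9)]
w5 284 [(119, 129), (172, 173)] flange far z 78.3 top rim far inner z (r13) [np.float64(90.8), np.float64(119.9)]
w8 285 [(172, 186)] flange far z 75.2 top rim far inner z (r13) [np.float64(95.5)]
w9 284 [(201, 226)] flange far z 78.1 top rim far inner z (r13) [np.float64(102.8)]
[0.4142105  0.15343853 4.78231015] 22.5
```

The sleeve rim is back at 102.8 (forward was 103.0; back 94–95), and the collar is about 0.7 mm above the mouth, so it is locked home. Releasing and withdrawing.

```bash
python3 -m crank '{"sx":[0,0,0,0],"sy":[0,0,0,0],"sz":[-0.5,0,0,0],"twist":[0,0,0,0]}' - 20; python3 -m crank '{"sx":[0,0,0,0,0,0],"sy":[0,0,0,0,0,0],"sz":[0,0,0,0,0,0],"twist":[0,0,0,0,0,0]}' 65; python3 -m crank '{"sx":[0,0,0,0,0,-40,0,0],"sy":[0,0,0,0,0,0,0,0],"sz":[-10,-20,-30,-40,-30,0,0,0],"twist":[0,0,0,0,0,0,0,0]}';python3 look.py w10
python3 - <<'E'
import pickle;from seg import *
from rig import bot
s,c=pickle.load(open("w10.pkl","rb"));p=proj(c,[496.5,-191.5,197.5],s);print(p)
e=brass(c,int(p[0]),int(p[1]),30);print(e);a=ray(c,e[0],s)
T=bot.capture("top");S=bot.capture("scene")
for n,k in(("top",T),("scene",S)):
    q=proj(k,[496.5,-191.5,197.5]);f=brass(k,int(q[0]),int(q[1]),12);print(n,q,f[0])
    o=[ray(k,f[0])];print(tri(a,*o))
d=pickle.load(open("d0.pkl","rb"))
for n,pts in(("top",((233,185),(314,257),(296,157))),("scene",((342,255),(282,185),(253,275)))):
    k=T if n=="top" else S
    print(n,[float(cv2.absdiff(k["color"],d[n]["color"])[v-18:v+18,u-12:u+12].mean()) for u,v in pts])
E
```

```text
clock: 22.9
tool_pos: [496.6, -191.6, 159.8]
eef_rot: [0.975, 0.224, 0.0, 0.0]
force: [-0.9, 1.6, 4.0]
width: 31.3
grip_force: 60.1
clock: 23.5
tool_pos: [496.6, -191.6, 159.7]
eef_rot: [0.975, 0.224, -0.0, -0.0]
force: [-0.1, -0.7, -0.5]
width: 65.2
grip_force: 0.0
clock: 24.3
tool_pos: [460.4, -209.3, 290.6]
eef_rot: [0.975, 0.223, 0.0, 0.0]
force: [0.7, -0.5, 0.5]
width: 64.9
grip_force: 0.0
[ 460.35716512 -209.27683981  290.6111665 ] [[0.9001, 0.4356, 0.0009], [0.4356, -0.9001, -0.0004], [0.0007, 0.0008, -1.0]]
[283.79612928 159.54936659]
((283.1159973144531, 158.79348754882812), (22.3038272857666, 24.20604705810547), 177.62677001953125)
top [415.81095707 212.90605468] (415.21661376953125, 213.9520263671875)
(array([ 495.70026954, -191.64423649,  192.35130682]), [np.float64(0.35099541781069327), np.float64(0.350995417810785)])
scene [178.705413   117.78941706] (178.4077911376953, 116.61548614501953)
(array([ 497.41038443, -190.79426864,  201.18010986]), [np.float64(0.15674953546089043), np.float64(0.15674953546077272)])
top [6.042052469135802, 6.336805555555555, 7.0378086419753085]
scene [0.8136574074074074, 0.8881172839506173, 0.6882716049382716]
```

```bash
python3 -c "
from rig import bot
print(bot.job_done())"
```

```text
the job is handed in; nothing more can be done
None
```

The filter's plug is seated and locked in the coupler with the sleeve sprung forward. The filter stayed upright after I let go, the other three items were left in place, and the job was handed in at about 24 s.

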